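# Stroke-test used oil dampers and scrap the jammed one

### The arm

A 6-joint arm with a two-finger parallel gripper is mounted at the origin on the work surface. World frame = base frame: x ahead of the robot, y to its left, z up, the work surface at z = 0. Lengths are in m, angles in rad, forces in N, time in s.
With the tool pointing down it reaches from about 0.35 to 0.975 m from the base axis. Payload 4.9 kg.
Tool frame: the origin (TCP) lies on the centre line of the jaws, within the pads' length; the fingertips stand ctrl.tcp_to_tips ahead of it and the grasp point (between the pads) lies 3 mm ahead of it (ctrl.tcp_to_tips is the distance from the TCP to the fingertips, in m); z points along the fingers, y is the direction in which the jaws open and shut (so a half turn about z gives the same grasp; the last joint's range is limited). The gripper opens to 85 mm and grips with 20 to 120 N. Pads are 22 mm wide; open, the fingers measure 114 mm over their backs; the gripper's body (76 mm by 85 mm) begins 54 mm behind the grasp point. The pads swing forward as they close: fully open they stand 13 mm farther back than shut.
Start: joints at [-1.364, 0.053, 1.613, -0, 1.476, -0.119], TCP at [0.2, -0.592, 0.253] pointing down, gripper open.
Joint ranges: [-3.01, 3.01], [-1.01, 2.22], [0.06, 2.58], [-1.02, 4.17], [0.09, 2.62], [-3.14, 3.14]. Speed limits (rad/s): [2.57, 2.57, 3.14, 3.14, 3.14, 3.14].

### API

Orientations are given as a rotation vector (axis times angle).
In Python, from station import ctrl, vision gives the robot as it stands.
- The arm moves only by the tool jog_arm, never from a script. Its argument "deltas" is a list of rows, each a list of 7 numbers: the turn, a rotation vector about the tool's x, y, z in rad, then the shift along the tool's x, y, z in cm, then the opening, from 0 (shut) to 1 (fully open). A call has 1 to 12 rows; each row shifts and turns the commanded pose from where the row before left it, along the tool's axes as they then stand; what a row does not reach is not made up. A row lasts 1/12 s, in which the tool goes at most 41.7 mm and 7.16 degrees, less where a joint would pass 70% of its speed; a pose out of reach is approached as far as the arm can. A call with a gripper value outside its range is refused whole. The fingers move at their own pace and stop on an object; "grip_force" is the grip in N (left out, the last holds). Time passes only in rows, so rows that do not move let the fingers close. It gives the time, the measured TCP pose, the force and the opening at its end, in the units of the state.
- ctrl.get_obs(): the state, without advancing time (a new reading comes with each control period).
- vision.get_image(name): name is "side" or "top"; returns (picture, depth): 480x640x3 uint8, red, green, blue; 480x640 float32, m along the optical axis (not along the pixel's ray), 0 where there is no reading.
- vision.calibration(name): a dict with "fx", "fy", "cx", "cy" (pixels), "rvec" (rotation vector, rad) and "tvec" (3), from world to camera coordinates, as OpenCV has them. Camera axes: x right, y down, z forward; pixel columns grow to the right and rows downward; lengths in m; the calibration is good to about 2 mm. A picture is of the moment at which its call begins. calibration takes no time and is no camera call.
- ctrl.finish_job(): hands the job in, once; it reports no verdict.
The state is a dict: "t": time; "q": joint angles; "dq": joint speeds; "effort": joint torques, N m; "tool_pos": TCP position; "tool_rot": TCP orientation; "contact_force": force on the tool from outside, world axes, zero at the start; "wrist_torque": the same for the moment, N m; "opening": finger opening in m.
Only numpy, scipy, OpenCV 4.12 (cv2) and the standard library are available. Lean on these libraries where they do the work, as an engineer would, in place of code of your own. Each camera call takes 0.05 s, during which the arm holds its last target. There are 200 camera calls.

### The job

Push the rod of every damper in the plywood crate down through its stroke: those that glide fully home stay standing in the crate with the rod home. Do not force one that jams part-way; once you have pushed it to where it stops, lift it out and stand it upright in the red scrap bin, set down rather than dropped. Leave the other things on the bench where they are.

Things in the scene. Friction and masses are not known exactly. Their poses are not given: they have to be found in the camera images.
- damper_a: short oil damper, one of three exactly alike (only the push tells which is sound; each may stand in any of the crate's compartments): upright blue steel tube, 46 mm in diameter and 115 mm tall, flat foot, dark bands, 0.5 to 0.7 kg in all. It stands loose, rod up, in a compartment of the crate. Origin: centre of its foot; z is its axis, upwards. The tube stands 61 mm clear of the rim of the crate.
- damper_a_rod (a joint): how far the rod of damper_a has been pushed in, m: 0 fully out; 0.045 fully home. It starts 0 to 8 mm in. No return spring: it stays where it is left. It slides at a push of 8 N, plus about 1.5 N when pushed at 50 mm/s; a sound rod glides like this all the way home, while a jammed one glides at first but stops dead well short of home (10 mm or more).
- damper_a_top (a point): centre of the flat top of damper_a's rod head, on its axis: a hexagonal steel nut 23 mm across and 7 mm high, on a black 30 mm rubber bush between 32 mm steel washers (head 24 mm high in all), on a bright 14 mm rod. The bush squashes under the push, about 1 mm for every 9 N, at most 6 mm, and springs back. Unloaded, the point is 184 mm above the foot with the rod fully out and 139 mm above it with the rod home.
- damper_b: short oil damper, one of three exactly alike (only the push tells which is sound; each may stand in any of the crate's compartments): upright blue steel tube, 46 mm in diameter and 115 mm tall, flat foot, dark bands, 0.5 to 0.7 kg in all. It stands loose, rod up, in a compartment of the crate. Origin: centre of its foot; z is its axis, upwards. The tube stands 61 mm clear of the rim of the crate.
- damper_b_rod (a joint): how far the rod of damper_b has been pushed in, m: 0 fully out; 0.045 fully home. It starts 0 to 8 mm in. No return spring: it stays where it is left. It slides at a push of 8 N, plus about 1.5 N when pushed at 50 mm/s; a sound rod glides like this all the way home, while a jammed one glides at first but stops dead well short of home (10 mm or more).
- damper_b_top (a point): centre of the flat top of damper_b's rod head, on its axis: a hexagonal steel nut 23 mm across and 7 mm high, on a black 30 mm rubber bush between 32 mm steel washers (head 24 mm high in all), on a bright 14 mm rod. The bush squashes under the push, about 1 mm for every 9 N, at most 6 mm, and springs back. Unloaded, the point is 184 mm above the foot with the rod fully out and 139 mm above it with the rod home.
- damper_c: short oil damper, one of three exactly alike (only the push tells which is sound; each may stand in any of the crate's compartments): upright blue steel tube, 46 mm in diameter and 115 mm tall, flat foot, dark bands, 0.5 to 0.7 kg in all. It stands loose, rod up, in a compartment of the crate. Origin: centre of its foot; z is its axis, upwards. The tube stands 61 mm clear of the rim of the crate.
- damper_c_rod (a joint): how far the rod of damper_c has been pushed in, m: 0 fully out; 0.045 fully home. It starts 0 to 8 mm in. No return spring: it stays where it is left. It slides at a push of 8 N, plus about 1.5 N when pushed at 50 mm/s; a sound rod glides like this all the way home, while a jammed one glides at first but stops dead well short of home (10 mm or more).
- damper_c_top (a point): centre of the flat top of damper_c's rod head, on its axis: a hexagonal steel nut 23 mm across and 7 mm high, on a black 30 mm rubber bush between 32 mm steel washers (head 24 mm high in all), on a bright 14 mm rod. The bush squashes under the push, about 1 mm for every 9 N, at most 6 mm, and springs back. Unloaded, the point is 184 mm above the foot with the rod fully out and 139 mm above it with the rod home.
- crate: plywood stock crate, fixed to the bench, open on top, 78 mm (x) by 222 mm (y) by 60 mm high, walls and floor 6 mm thick; two dividers of full height make three compartments, 66 to 68 mm wide, in a row along its y, centred at y = -72, 0 and +72 mm. Origin: centre of its underside, on the bench.
- bin: red plastic scrap bin, fixed to the bench, open on top, empty, 180 mm (x) by 200 mm (y) by 60 mm high, walls and floor 5 mm thick. Origin: centre of its underside, on the bench.
- disc: bystander: a brake disc lying flat, 220 mm in diameter, 42 mm high, 3 kg. Origin: centre of its underside.
- lamp: bystander: a red, orange and white tail lamp lying on its back, 100 x 200 x 48 mm. Origin: centre of its underside.
- carton: bystander: a closed cardboard carton, 120 x 90 x 70 mm. Origin: centre of its underside.
- spray: bystander: a yellow spray can, upright, 58 mm in diameter, 170 mm tall. Origin: centre of its underside.
Not all that is in view belongs to the job. Leave any orange look-alike of the damper_b alone. What is shaped like the damper_a but pink is not meant.

How it is judged:
By the outcome, as a careful person would: the job done as asked, in the order asked, and still so for the second after the job is handed in, with the robot touching nothing.
It also fails if it takes over 58 s, if anything falls off the work surface, if the arm or the gripper's body presses on something with over 40 N, if the wrist force passes 120 N, or if a joint passes its speed limit or range.

## Working session

There is one attempt and no reset: what is moved stays moved. The work goes in short steps, Python scripts to look and compute and a tool call to move; the robot and the scene stay as the last step left them, time stands still between calls to the robot, and variables do not carry over. Pictures are saved under pics/ and viewed, about 8 in all and at most 12, crops included, and the job is handed in when it is done.

Besides the shell and the picture viewer there is one more tool, called after "Emit:" as name([rows], argument=value, ...), one row to a line, values as JSON. jog_arm: Moves the arm, as the interface text tells. Its arguments: {"type":"object","properties":{"deltas":{"type":"array"},"grip_force":{"type":"number"}},"required":["deltas"]}

```bash
mkdir -p pics; ls; cat > h.py <<'E'
import numpy as np, cv2
from station import ctrl, vision
def cam(n):
    c=vision.calibration(n); R=cv2.Rodrigues(np.array(c["rvec"],float))[0]; return c,R,np.array(c["tvec"],float)
def cloud(n,depth):
    c,R,t=cam(n); v,u=np.mgrid[:480,:640]
    P=np.stack([(u-c["cx"])/c["fx"]*depth,(v-c["cy"])/c["fy"]*depth,depth],-1)
    W=(P-t)@R; W[depth<=0]=np.nan; return W
def save(n,im): cv2.imwrite("pics/"+n+".png",cv2.cvtColor(im,cv2.COLOR_RGB2BGR))
def look(n):
    im,d=vision.get_image(n); return im,d,cloud(n,d)
E
python3 - <<'E'
from h import *
for n in("top","side"):
    im,d,W=look(n); save(n+"0",im); np.savez("/tmp/"+n+"0.npz",im=im,d=d,W=W)
    c,R,t=cam(n); print(n,c["fx"],(-R.T@t).round(3),R[2].round(2))
print(ctrl.tcp_to_tips,ctrl.get_obs())
E
```

```text
pics
top 473.68723913112404 [ 0.475 -0.022  1.324] [ 0.1   0.01 -0.99]
side 444.9343256080134 [0.307 0.946 0.748] [ 0.24 -0.82 -0.52]
0.022 {'t': 0.1, 'q': array([-1.36398426e+00,  5.33084430e-02,  1.61413969e+00, -3.20781977e-07,
        1.47597246e+00, -1.18999961e-01]), 'dq': array([ 0.00050357, -0.00052043, -0.00197413,  0.00065303, -0.00050528,
        0.00081994]), 'effort': array([ 6.28771741e-04, -3.94904137e+01, -3.71362031e+01, -4.18770128e-05,
        3.90852729e-03,  2.51693655e-05]), 'tool_pos': array([ 0.19994402, -0.59161797,  0.25218515]), 'tool_rot': array([-3.09819639e+00, -5.09227561e-01,  1.26455389e-04]), 'contact_force': array([ 0.64435249,  0.15699466, -0.41954726]), 'wrist_torque': array([-0.06805249,  0.04533088, -0.01136622]), 'opening': 0.08558441164313688}
```

View pics/top0.png

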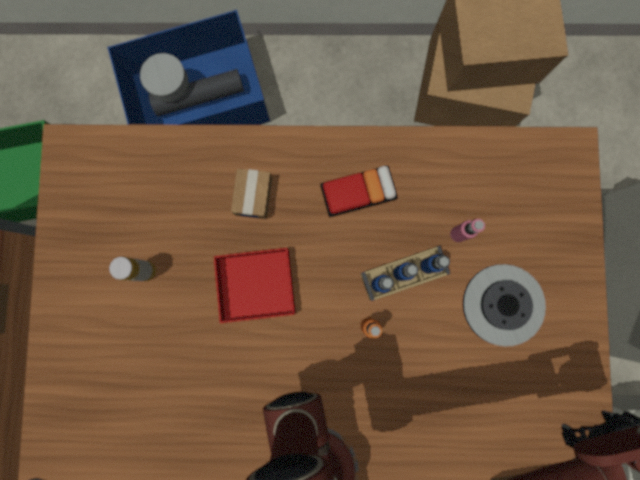

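View pics/side0.png

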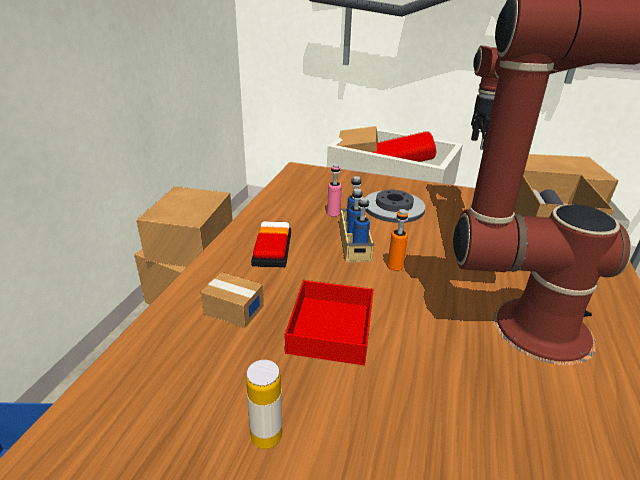

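Top view: the crate is at about (406,272), with three blue dampers whose heads are near (387,283), (410,269) and (441,262). The bin is at (256,285). The orange look-alike (373,328) and the pink one (468,230) stand outside the crate, so neither is meant. The three blue ones in the compartments fit the description.

```bash
python3 - <<'E'
from h import *
T=np.load("/tmp/top0.npz");S=np.load("/tmp/side0.npz")
im,W=T["im"],T["W"]
a=cv2.resize(im[230:345,350:490],None,fx=4,fy=4,interpolation=cv2.INTER_CUBIC)
b=cv2.resize(S["im"][160:275,315:420],None,fx=4,fy=4,interpolation=cv2.INTER_CUBIC)[:460]
save("crop",cv2.resize(np.hstack([a,b[:, :420]]),(784,368)))
for n,D in(("top",T),("side",S)):
    W=D["W"];x,y,z=W[...,0],W[...,1],W[...,2]
    h=D["im"].astype(int)
    print(n,"bench z",np.nanmedian(z[(abs(x-.55)<.03)&(abs(y+.0)<.03)]) )
    m=(z>.125)&(z<.22)&(x>.3)&(x<.8)&(y>-.4)&(y<.1)
    k,l,st,ce=cv2.connectedComponentsWithStats(m.astype(np.uint8))
    for i in range(1,k):
        if st[i,4]<5: continue
        q=W[l==i]; zt=np.percentile(q[:,2],95); tp=q[q[:,2]>zt-.008]
        print(ce[i].round(),st[i,4],"mean",q.mean(0).round(3),"top",tp[:,:2].mean(0).round(3),"max",q[:,2].max().round(3),zt.round(3),"rgb",h[l==i].mean(0).round())
    m=(h[...,0]>110)&(h[...,1]<50)&(h[...,2]<50)&(abs(x-.5)<.15)&(y>.1)&(y<.4)
    r=m&(z>.053)&(z<.068)
    if n=="top": print("bin rim",cv2.minAreaRect(W[r][:,:2].astype(np.float32)),"floor",np.nanmedian(z[m&(z<.03)]))
    r=(z>.05)&(z<.07)&(abs(x-.5)<.14)&(y>-.35)&(y<.02)&~m&(h[...,0]>h[...,2]+20)
    k,l,st,ce=cv2.connectedComponentsWithStats(cv2.dilate(r.astype(np.uint8),np.ones((3,3))))
    i=1+st[1:,4].argmax(); P=W[r&(l==i)]; print("crate",cv2.minAreaRect(P[:,:2].astype(np.float32)),P.mean(0),len(P))
E
```

```text
top bench z 0.0014490112095989758
[475. 225.] 125 mean [ 0.64  -0.39   0.177] top [ 0.641 -0.393] max 0.192 0.189 rgb [137. 113. 116.]
[442. 261.] 166 mean [ 0.551 -0.307  0.18 ] top [ 0.553 -0.308] max 0.194 0.193 rgb [97. 99. 96.]
[411. 270.] 160 mean [ 0.531 -0.232  0.175] top [ 0.531 -0.234] max 0.189 0.187 rgb [100. 102. 100.]
[386. 282.] 151 mean [ 0.5   -0.172  0.182] top [ 0.501 -0.173] max 0.196 0.192 rgb [102. 104. 103.]
[375. 330.] 147 mean [ 0.387 -0.144  0.181] top [ 0.387 -0.145] max 0.191 0.188 rgb [146. 119.  97.]
bin rim ((0.49158161878585815, 0.17961767315864563), (0.1760176420211792, 0.16718806326389313), 6.96762752532959) floor 0.006018706210502012
crate ((0.5289314389228821, -0.23964539170265198), (0.07887236028909683, 0.22319598495960236), 19.369586944580078) [ 0.52924968 -0.23875036  0.05951062] 476
side bench z 0.0017146842693558024
[335. 171.] 113 mean [ 0.641 -0.387  0.164] top [ 0.641 -0.388] max 0.187 0.185 rgb [130. 113. 115.]
[359. 197.] 396 mean [ 0.523 -0.218  0.169] top [ 0.526 -0.231] max 0.192 0.189 rgb [108. 110. 108.]
[401. 218.] 173 mean [ 0.386 -0.136  0.165] top [ 0.386 -0.139] max 0.187 0.186 rgb [134. 116.  99.]
crate ((0.5292151570320129, -0.23718327283859253), (0.07873798161745071, 0.23158049583435059), 19.627700805664062) [ 0.52780261 -0.19298336  0.05727775] 214
```

View pics/crop.png

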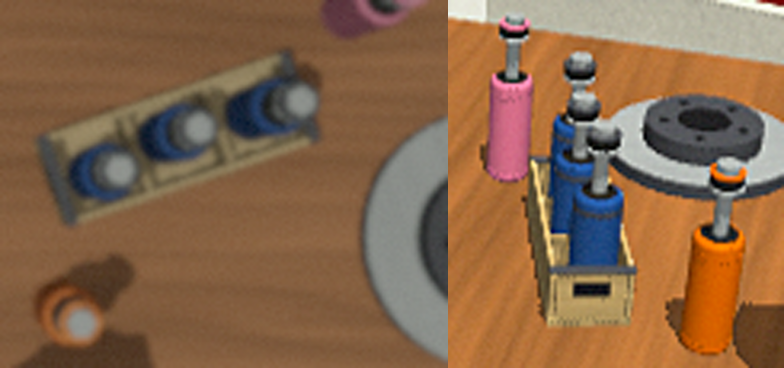

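The crop confirms it: three blue dampers in the crate, with pink and orange outside it. The tool's yaw (18.7°) already matches the crate's (19.4°). I'll shut the fingers and go above the far damper at (0.553, -0.308).

Emit:
jog_arm([
  [0,0,0,3.0,-1.1,0.14,0],
  [0,0,0,3.55,-1.3,0.14,0],
  [0,0,0,3.6,-1.32,0.14,0],
  [0,0,0,3.6,-1.32,0.14,0],
  [0,0,0,3.6,-1.32,0.14,0],
  [0,0,0,3.6,-1.32,0.14,0],
  [0,0,0,3.6,-1.32,0.14,0],
  [0,0,0,3.6,-1.32,0.14,0],
  [0,0,0,3.6,-1.32,0.14,0],
  [0,0,0,3.6,-1.32,0.14,0],
  [0,0,0,3.55,-1.3,0.14,0],
  [0,0,0,3.6,-1.3,0.14,0],
], grip_force=40)

```text
t: 1.1
tool_pos: [0.5539, -0.307, 0.2359]
tool_rot: [-3.099, -0.51, 0.001]
contact_force: [0.3, -0.8, 0.8]
opening: 0.0002
```

```bash
python3 - <<'E'
from h import *
o=ctrl.get_obs(); print({k:np.round(o[k],4) for k in("t","tool_pos","tool_rot","contact_force","opening","q")})
T=np.load("/tmp/top0.npz");W=T["W"];h=T["im"].astype(int)
m=(h[...,0]>100)&(h[...,1]<60)&(h[...,2]<60);m[:, 310:]=0;m[:240]=0;m[330:]=0
P=W[m];P=P[np.isfinite(P[:,0])]
print("bin floor",cv2.minAreaRect(P[P[:,2]<.015][:,:2].astype(np.float32)),"all",cv2.minAreaRect(P[P[:,2]>.045][:,:2].astype(np.float32)),P[:,2].max())
E
```

```text
{'t': np.float64(1.1), 'tool_pos': array([ 0.5539, -0.307 ,  0.2359]), 'tool_rot': array([-3.0995e+00, -5.0960e-01,  1.0000e-03]), 'contact_force': array([ 0.2657, -0.8306,  0.809 ]), 'opening': np.float64(0.0002), 'q': array([-6.2360e-01,  8.3300e-02,  1.6100e+00, -1.0000e-04,  1.4491e+00,
        6.2140e-01])}
bin floor ((0.4885777235031128, 0.17562952637672424), (0.178522527217865, 0.20498758554458618), 6.959691524505615) all ((0.4932859539985657, 0.16490626335144043), (0.1792016476392746, 0.19995078444480896), 7.16295862197876) 0.06882440651683348
```

Emit:
jog_arm([
  [0,0,0,0,0,0.5,0],
  [0,0,0,0,0,0.5,0],
  [0,0,0,0,0,0.5,0],
  [0,0,0,0,0,0.4,0],
  [0,0,0,0,0,0.3,0],
  [0,0,0,0,0,0.2,0],
  [0,0,0,0,0,0.2,0],
  [0,0,0,0,0,0,0],
])

```text
t: 1.77
tool_pos: [0.5524, -0.3093, 0.2105]
tool_rot: [3.1, 0.508, -0.0]
contact_force: [-0.4, 1.1, 0.4]
opening: 0.0002
```

Emit:
jog_arm([
  [0,0,0,0,0,0.13,0],
  [0,0,0,0,0,0.13,0],
  [0,0,0,0,0,0.14,0],
  [0,0,0,0,0,0,0],
])

```text
t: 2.1
tool_pos: [0.5536, -0.3094, 0.2088]
tool_rot: [3.097, 0.509, 0.003]
contact_force: [-2.0, -0.2, 6.7]
opening: -0.0
```

Emit:
jog_arm([
  [0,0,0,0,0,0.13,0],
  [0,0,0,0,0,0.13,0],
  [0,0,0,0,0,0.14,0],
  [0,0,0,0,0,0,0],
])

```text
t: 2.43
tool_pos: [0.5537, -0.3094, 0.205]
tool_rot: [3.097, 0.509, 0.004]
contact_force: [-0.8, -0.4, 7.4]
opening: 0.0001
```

Emit:
jog_arm([
  [0,0,0,0,0,0.15,0],
  [0,0,0,0,0,0.15,0],
  [0,0,0,0,0,0.15,0],
  [0,0,0,0,0,0,0],
])

```text
t: 2.77
tool_pos: [0.5537, -0.3094, 0.2004]
tool_rot: [3.097, 0.509, 0.003]
contact_force: [-0.7, 0.5, 7.6]
opening: -0.0002
```

Emit:
jog_arm([
  [0,0,0,0,0,0.15,0],
  [0,0,0,0,0,0.15,0],
  [0,0,0,0,0,0.15,0],
  [0,0,0,0,0,0,0],
])

```text
t: 3.1
tool_pos: [0.5537, -0.3094, 0.1959]
tool_rot: [3.097, 0.509, 0.003]
contact_force: [-2.2, -0.8, 7.3]
opening: 0.0001
```

Emit:
jog_arm([
  [0,0,0,0,0,0.15,0],
  [0,0,0,0,0,0.15,0],
  [0,0,0,0,0,0.15,0],
  [0,0,0,0,0,0,0],
])

```text
t: 3.43
tool_pos: [0.5537, -0.3094, 0.1914]
tool_rot: [3.097, 0.509, 0.003]
contact_force: [-1.5, -0.0, 7.0]
opening: -0.0001
```

Emit:
jog_arm([
  [0,0,0,0,0,0.15,0],
  [0,0,0,0,0,0.15,0],
  [0,0,0,0,0,0.15,0],
  [0,0,0,0,0,0,0],
])

```text
t: 3.77
tool_pos: [0.5537, -0.3094, 0.1869]
tool_rot: [3.097, 0.509, 0.003]
contact_force: [-1.4, -0.2, 6.2]
opening: -0.0002
```

Emit:
jog_arm([
  [0,0,0,0,0,0.15,0],
  [0,0,0,0,0,0.15,0],
  [0,0,0,0,0,0.15,0],
  [0,0,0,0,0,0,0],
])

```text
t: 4.1
tool_pos: [0.5537, -0.3094, 0.1824]
tool_rot: [3.097, 0.509, 0.003]
contact_force: [-1.2, 0.1, 6.8]
opening: -0.0001
```

Emit:
jog_arm([
  [0,0,0,0,0,0.15,0],
  [0,0,0,0,0,0.15,0],
  [0,0,0,0,0,0.15,0],
  [0,0,0,0,0,0,0],
])

```text
t: 4.43
tool_pos: [0.5537, -0.3094, 0.1779]
tool_rot: [3.098, 0.509, 0.003]
contact_force: [-1.5, 0.3, 6.9]
opening: -0.0002
```

Emit:
jog_arm([
  [0,0,0,0,0,0.15,0],
  [0,0,0,0,0,0.15,0],
  [0,0,0,0,0,0.15,0],
  [0,0,0,0,0,0,0],
])

```text
t: 4.77
tool_pos: [0.5536, -0.3094, 0.1733]
tool_rot: [3.098, 0.509, 0.003]
contact_force: [-1.4, -1.0, 6.7]
opening: -0.0002
```

Past any possible jam depth, so this one is sound. Pushing it home.

Emit:
jog_arm([
  [0,0,0,0,0,0.15,0],
  [0,0,0,0,0,0.15,0],
  [0,0,0,0,0,0.15,0],
  [0,0,0,0,0,0.15,0],
  [0,0,0,0,0,0.15,0],
  [0,0,0,0,0,0.05,0],
  [0,0,0,0,0,0,0],
])

```text
t: 5.35
tool_pos: [0.554, -0.3096, 0.1662]
tool_rot: [3.097, 0.509, 0.004]
contact_force: [-1.4, 0.5, 8.6]
opening: 0.0002
```

Emit:
jog_arm([
  [0,0,0,0,0,0.1,0],
  [0,0,0,0,0,0.1,0],
  [0,0,0,0,0,0,0],
])

```text
t: 5.6
tool_pos: [0.5546, -0.3101, 0.1657]
tool_rot: [3.095, 0.509, 0.007]
contact_force: [-2.4, 0.4, 12.5]
opening: -0.0002
```

Emit:
jog_arm([
  [0,0,0,0,0,0.1,0],
  [0,0,0,0,0,0.1,0],
  [0,0,0,0,0,0.0,0],
  [0,0,0,0,0,0,0],
])

```text
t: 5.93
tool_pos: [0.5553, -0.3105, 0.1653]
tool_rot: [3.094, 0.509, 0.009]
contact_force: [-2.8, 2.1, 16.9]
opening: -0.0003
```

Emit:
jog_arm([
  [0,0,0,0,0,-1.0,0],
  [0,0,0,0,0,-2.5,0],
  [0,0,0,0,0,-2.5,0],
  [0,0,0,0,0,-1.2,0],
  [0,0,0,0.1,-2.6,0,0],
  [0,0,0,0.1,-2.6,0,0],
  [0,0,0,0.1,-2.6,0,0],
  [0,0,0,0,0,0,0],
  [0,0,0,0,0,0.6,0],
  [0,0,0,0,0,0.6,0],
  [0,0,0,0,0,0.5,0],
  [0,0,0,0,0,0.3,0],
])

```text
t: 6.93
tool_pos: [0.5304, -0.2343, 0.2093]
tool_rot: [-3.099, -0.508, 0.003]
contact_force: [-0.6, 0.1, -0.1]
opening: 0.0
```

Emit:
jog_arm([
  [0,0,0,0,0,0.1,0],
  [0,0,0,0,0,0.15,0],
  [0,0,0,0,0,0.15,0],
  [0,0,0,0,0,0,0],
])

```text
t: 7.27
tool_pos: [0.5308, -0.234, 0.2068]
tool_rot: [-3.1, -0.509, 0.0]
contact_force: [-1.0, -0.8, -0.2]
opening: 0.0001
```

Emit:
jog_arm([
  [0,0,0,0,0,0.15,0],
  [0,0,0,0,0,0.15,0],
  [0,0,0,0,0,0.15,0],
  [0,0,0,0,0,0,0],
])

```text
t: 7.6
tool_pos: [0.5314, -0.2342, 0.2041]
tool_rot: [3.098, 0.509, 0.003]
contact_force: [-1.1, 1.0, 4.7]
opening: -0.0002
```

Emit:
jog_arm([
  [0,0,0,0,0,0.15,0],
  [0,0,0,0,0,0.15,0],
  [0,0,0,0,0,0.15,0],
  [0,0,0,0,0,0,0],
])

```text
t: 7.93
tool_pos: [0.5316, -0.2343, 0.2002]
tool_rot: [3.098, 0.509, 0.004]
contact_force: [-1.8, -0.0, 6.9]
opening: 0.0001
```

Emit:
jog_arm([
  [0,0,0,0,0,0.15,0],
  [0,0,0,0,0,0.15,0],
  [0,0,0,0,0,0.15,0],
  [0,0,0,0,0,0,0],
])

```text
t: 8.27
tool_pos: [0.5316, -0.2343, 0.1957]
tool_rot: [3.098, 0.509, 0.004]
contact_force: [-0.9, 1.0, 7.4]
opening: 0.0001
```

The arm gives about 2 N/mm, so 6 mm steps are still gentle.

Emit:
jog_arm([
  [0,0,0,0,0,0.15,0],
  [0,0,0,0,0,0.15,0],
  [0,0,0,0,0,0.15,0],
  [0,0,0,0,0,0.15,0],
  [0,0,0,0,0,0,0],
])

```text
t: 8.68
tool_pos: [0.5316, -0.2343, 0.1897]
tool_rot: [3.098, 0.509, 0.003]
contact_force: [-1.3, 0.6, 6.3]
opening: -0.0001
```

Emit:
jog_arm([
  [0,0,0,0,0,0.15,0],
  [0,0,0,0,0,0.15,0],
  [0,0,0,0,0,0.15,0],
  [0,0,0,0,0,0.15,0],
  [0,0,0,0,0,0,0],
])

```text
t: 9.1
tool_pos: [0.5316, -0.2343, 0.1836]
tool_rot: [3.098, 0.509, 0.003]
contact_force: [-1.7, 0.6, 6.6]
opening: -0.0001
```

Emit:
jog_arm([
  [0,0,0,0,0,0.15,0],
  [0,0,0,0,0,0.15,0],
  [0,0,0,0,0,0.15,0],
  [0,0,0,0,0,0.15,0],
  [0,0,0,0,0,0,0],
])

```text
t: 9.52
tool_pos: [0.5316, -0.2343, 0.1776]
tool_rot: [3.098, 0.509, 0.003]
contact_force: [-1.8, 0.8, 6.7]
opening: -0.0001
```

Emit:
jog_arm([
  [0,0,0,0,0,0.15,0],
  [0,0,0,0,0,0.15,0],
  [0,0,0,0,0,0.15,0],
  [0,0,0,0,0,0.15,0],
  [0,0,0,0,0,0,0],
])

```text
t: 9.93
tool_pos: [0.5316, -0.2343, 0.1716]
tool_rot: [3.098, 0.509, 0.003]
contact_force: [-1.6, 0.9, 7.2]
opening: 0.0001
```

This one is sound too. Pushing it home.

Emit:
jog_arm([
  [0,0,0,0,0,0.15,0],
  [0,0,0,0,0,0.15,0],
  [0,0,0,0,0,0.15,0],
  [0,0,0,0,0,0.15,0],
  [0,0,0,0,0,0.1,0],
  [0,0,0,0,0,0.1,0],
  [0,0,0,0,0,0.1,0],
  [0,0,0,0,0,0.1,0],
  [0,0,0,0,0,0,0],
])

```text
t: 10.68
tool_pos: [0.5333, -0.2353, 0.1653]
tool_rot: [3.095, 0.509, 0.009]
contact_force: [-2.0, 1.5, 16.8]
opening: -0.0001
```

Emit:
jog_arm([
  [0,0,0,0,0,-1.0,0],
  [0,0,0,0,0,-2.5,0],
  [0,0,0,0,0,-2.5,0],
  [0,0,0,0,0,-1.2,0],
  [0,0,0,-0.3,-2.3,0,0],
  [0,0,0,-0.3,-2.2,0,0],
  [0,0,0,-0.2,-2.2,0,0],
  [0,0,0,0,0,0,0],
  [0,0,0,0,0,0.6,0],
  [0,0,0,0,0,0.6,0],
  [0,0,0,0,0,0.4,0],
  [0,0,0,0,0,0.3,0],
])

```text
t: 11.68
tool_pos: [0.5015, -0.1733, 0.211]
tool_rot: [-3.099, -0.508, 0.002]
contact_force: [0.2, -0.5, -0.0]
opening: -0.0002
```

Emit:
jog_arm([
  [0,0,0,0,0,0.15,0],
  [0,0,0,0,0,0.15,0],
  [0,0,0,0,0,0.15,0],
  [0,0,0,0,0,0,0],
])

```text
t: 12.02
tool_pos: [0.5023, -0.1734, 0.2091]
tool_rot: [3.099, 0.509, 0.002]
contact_force: [-0.1, 0.8, 5.1]
opening: -0.0002
```

Emit:
jog_arm([
  [0,0,0,0,0,0.15,0],
  [0,0,0,0,0,0.15,0],
  [0,0,0,0,0,0.15,0],
  [0,0,0,0,0,0,0],
])

```text
t: 12.35
tool_pos: [0.5026, -0.1734, 0.2054]
tool_rot: [3.098, 0.509, 0.004]
contact_force: [-0.3, 0.2, 7.1]
opening: -0.0003
```

Emit:
jog_arm([
  [0,0,0,0,0,0.15,0],
  [0,0,0,0,0,0.15,0],
  [0,0,0,0,0,0.15,0],
  [0,0,0,0,0,0,0],
])

```text
t: 12.68
tool_pos: [0.5026, -0.1735, 0.2008]
tool_rot: [3.098, 0.509, 0.003]
contact_force: [-1.4, -0.1, 7.2]
opening: -0.0003
```

Emit:
jog_arm([
  [0,0,0,0,0,0.15,0],
  [0,0,0,0,0,0.15,0],
  [0,0,0,0,0,0.15,0],
  [0,0,0,0,0,0,0],
])

```text
t: 13.02
tool_pos: [0.5026, -0.1734, 0.1963]
tool_rot: [3.098, 0.509, 0.003]
contact_force: [-1.4, 0.3, 6.9]
opening: -0.0001
```

Emit:
jog_arm([
  [0,0,0,0,0,0.15,0],
  [0,0,0,0,0,0.15,0],
  [0,0,0,0,0,0.15,0],
  [0,0,0,0,0,0,0],
])

```text
t: 13.35
tool_pos: [0.5026, -0.1734, 0.1918]
tool_rot: [3.098, 0.509, 0.003]
contact_force: [-0.5, 0.2, 6.4]
opening: 0.0001
```

Emit:
jog_arm([
  [0,0,0,0,0,0.15,0],
  [0,0,0,0,0,0.15,0],
  [0,0,0,0,0,0.15,0],
  [0,0,0,0,0,0,0],
])

```text
t: 13.68
tool_pos: [0.5026, -0.1734, 0.1873]
tool_rot: [3.098, 0.509, 0.003]
contact_force: [-1.3, -0.4, 7.3]
opening: 0.0
```

Emit:
jog_arm([
  [0,0,0,0,0,0.15,0],
  [0,0,0,0,0,0.15,0],
  [0,0,0,0,0,0.15,0],
  [0,0,0,0,0,0,0],
])

```text
t: 14.02
tool_pos: [0.5025, -0.1734, 0.1828]
tool_rot: [3.098, 0.509, 0.003]
contact_force: [-1.2, 0.6, 7.5]
opening: 0.0001
```

Emit:
jog_arm([
  [0,0,0,0,0,0.15,0],
  [0,0,0,0,0,0.15,0],
  [0,0,0,0,0,0.15,0],
  [0,0,0,0,0,0,0],
])

```text
t: 14.35
tool_pos: [0.5037, -0.174, 0.1806]
tool_rot: [3.096, 0.509, 0.008]
contact_force: [-1.2, 0.1, 13.5]
opening: -0.0001
```

The force is rising about 15 mm short of home. One small 1.5 mm nudge to confirm it has stopped.

Emit:
jog_arm([
  [0,0,0,0,0,0.08,0],
  [0,0,0,0,0,0.07,0],
  [0,0,0,0,0,0,0],
])

```text
t: 14.6
tool_pos: [0.5043, -0.1743, 0.1803]
tool_rot: [3.095, 0.509, 0.01]
contact_force: [-2.6, 1.0, 16.9]
opening: 0.0001
```

It is jammed about 15 mm short. Next: lift off, turn the jaws 90° so they open across the crate clear of the neighbour, and open them.

Emit:
jog_arm([
  [0,0,0,0,0,-1.5,0],
  [0,0,0,0,0,-2.5,0],
  [0,0,0,0,0,-2.0,0.5],
  [0,0,-0.12,0,0,0,1],
  [0,0,-0.12,0,0,0,1],
  [0,0,-0.12,0,0,0,1],
  [0,0,-0.12,0,0,0,1],
  [0,0,-0.12,0,0,0,1],
  [0,0,-0.12,0,0,0,1],
  [0,0,-0.12,0,0,0,1],
  [0,0,-0.12,0,0,0,1],
  [0,0,-0.12,0,0,0,1],
])

```text
t: 15.6
tool_pos: [0.5017, -0.1729, 0.2346]
tool_rot: [-2.391, -2.038, 0.0]
contact_force: [1.2, -1.0, 0.2]
opening: 0.0853
```

Emit:
jog_arm([
  [0,0,-0.12,0,0,0,1],
  [0,0,-0.12,0,0,0,1],
  [0,0,-0.12,0,0,0,1],
  [0,0,-0.12,0,0,0,1],
  [0,0,0,0,0,0,1],
  [0,0,0,0,0,0,1],
])

```text
t: 16.1
tool_pos: [0.5017, -0.1729, 0.2348]
tool_rot: [-1.849, -2.539, -0.0]
contact_force: [0.2, 0.0, -0.3]
opening: 0.0854
```

```bash
python3 - <<'E'
from h import *
o=ctrl.get_obs(); print({k:np.round(o[k],4) for k in("t","tool_pos","tool_rot","contact_force","opening","q")})
print(cv2.Rodrigues(o["tool_rot"])[0].round(3))
im,d,W=look("side"); save("side1",cv2.resize(im[150:280,300:440],None,fx=4,fy=4,interpolation=cv2.INTER_CUBIC))
E
```

```text
{'t': np.float64(16.1), 'tool_pos': array([ 0.5017, -0.1729,  0.2348]), 'tool_rot': array([-1.8493, -2.5394, -0.    ]), 'contact_force': array([ 0.1735,  0.0315, -0.2613]), 'opening': np.float64(0.0854), 'q': array([-0.4722, -0.1625,  1.8508,  0.    ,  1.4535, -0.7841])}
[[-0.307  0.952 -0.   ]
 [ 0.952  0.307  0.   ]
 [ 0.    -0.    -1.   ]]
```

View pics/side1.png

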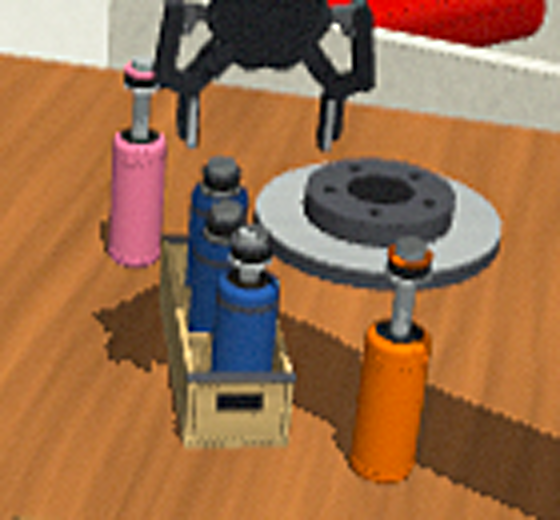

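The side view shows the two far dampers home and the near one (crop 248,245) with rod still showing. All three stand upright, and the open jaws are above. I'll descend around the near one.

Emit:
jog_arm([
  [0,0,0,0,0,1.4,1],
  [0,0,0,0,0,1.4,1],
  [0,0,0,0,0,1.4,1],
  [0,0,0,0,0,1.4,1],
  [0,0,0,0,0,1.4,1],
  [0,0,0,0,0,1.4,1],
  [0,0,0,0,0,1.2,1],
  [0,0,0,0,0,1.0,1],
  [0,0,0,0,0,0.8,1],
  [0,0,0,0,0,0.6,1],
  [0,0,0,0,0,0,1],
])

```text
t: 17.07
tool_pos: [0.5009, -0.1725, 0.1133]
tool_rot: [-1.844, -2.54, 0.001]
contact_force: [0.1, -0.3, 0.0]
opening: 0.0853
```

Clear of contact. Now I'll close on the tube.

Emit:
jog_arm([
  [0,0,0,0,0,0,0.6],
  [0,0,0,0,0,0,0.5],
  [0,0,0,0,0,0,0.4],
  [0,0,0,0,0,0,0.4],
  [0,0,0,0,0,0,0.4],
  [0,0,0,0,0,0,0.4],
  [0,0,0,0,0,0,0.4],
  [0,0,0,0,0,0,0.4],
], grip_force=60)

```text
t: 17.73
tool_pos: [0.5021, -0.1735, 0.1165]
tool_rot: [1.845, 2.541, -0.001]
contact_force: [-2.6, -0.7, 4.7]
opening: 0.0441
```

Emit:
jog_arm([
  [0,0,0,0,0,0,0.2],
  [0,0,0,0,0,0,0.2],
  [0,0,0,0,0,0,0.2],
], grip_force=70)

```text
t: 17.98
tool_pos: [0.5021, -0.1735, 0.1165]
tool_rot: [1.845, 2.541, -0.001]
contact_force: [-3.4, -1.6, 5.2]
opening: 0.0433
```

Emit:
jog_arm([
  [0,0,0,0,0,-0.3,0.2],
  [0,0,0,0,0,-0.6,0.2],
  [0,0,0,0,0,-0.6,0.2],
  [0,0,0,0,0,-0.5,0.2],
  [0,0,0,0,0,0,0.2],
])

```text
t: 18.4
tool_pos: [0.5023, -0.1731, 0.1361]
tool_rot: [1.844, 2.541, 0.001]
contact_force: [0.5, 0.4, -5.5]
opening: 0.0438
```

```bash
python3 - <<'E'
from h import *
im,d,W=look("side"); save("side2",cv2.resize(im[130:270,300:440],None,fx=4,fy=4,interpolation=cv2.INTER_CUBIC))
E
```

```text
(no output)
```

View pics/side2.png

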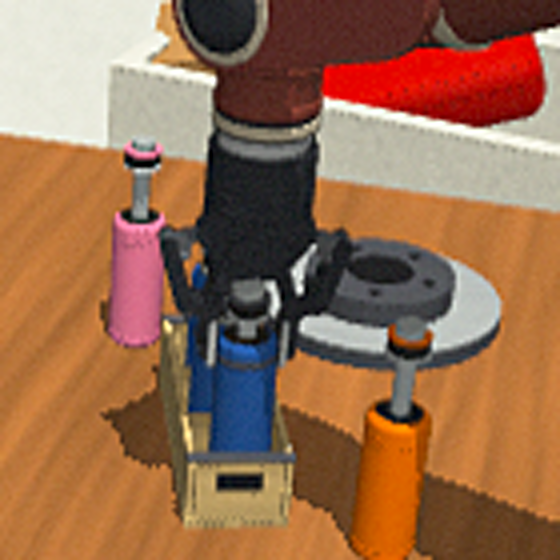

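It is held (5.5 N of weight) and rising upright. I'll raise it to clear the look-alike, then carry it over the bin.

Emit:
jog_arm([
  [0,0,0,0,0,-0.7,0.2],
  [0,0,0,0,0,-1.3,0.2],
  [0,0,0,0,0,-1.8,0.2],
  [0,0,0,0,0,-2.0,0.2],
  [0,0,0,0,0,-2.0,0.2],
  [0,0,0,0,0,-1.7,0.2],
  [0,0,0,0,0,-1.2,0.2],
  [0,0,0,0,0,-0.7,0.2],
])

```text
t: 19.12
tool_pos: [0.5025, -0.1733, 0.252]
tool_rot: [1.843, 2.539, 0.001]
contact_force: [1.2, 0.7, -5.0]
opening: 0.0437
```

Emit:
jog_arm([
  [0,0,0,1.1,0.32,0,0.2],
  [0,0,0,2.1,0.62,0,0.2],
  [0,0,0,3.0,0.88,0,0.2],
  [0,0,0,3.4,1.0,0,0.2],
  [0,0,0,3.4,1.0,0,0.2],
  [0,0,0,3.5,1.02,0,0.2],
  [0,0,0,3.5,1.02,0,0.2],
  [0,0,0,3.4,1.0,0,0.2],
  [0,0,0,3.4,1.0,0,0.2],
  [0,0,0,2.9,0.84,0,0.2],
  [0,0,0,1.8,0.52,0,0.2],
  [0,0,0,1.0,0.3,0,0.2],
])

```text
t: 20.12
tool_pos: [0.4901, 0.1683, 0.2476]
tool_rot: [-1.84, -2.543, 0.002]
contact_force: [0.2, -0.4, -5.3]
opening: 0.0436
```

Emit:
jog_arm([
  [0,0,0,0,0,0,0.2],
  [0,0,0,0,0,0,0.2],
])

```text
t: 20.28
tool_pos: [0.491, 0.1656, 0.2481]
tool_rot: [-1.844, -2.543, 0.003]
contact_force: [0.0, -0.9, -6.4]
opening: 0.0434
```

```bash
python3 - <<'E'
from h import *
im,d,W=look("side"); save("side3",cv2.resize(im[100:400,200:480],None,fx=2,fy=2,interpolation=cv2.INTER_CUBIC))
c,R,t=cam("side")
for v,p in (("bin c",(.493,.165,.005)),("tcp",ctrl.get_obs()["tool_pos"])):
    q=R@np.array(p)+t; print(v,c["fx"]*q[0]/q[2]+c["cx"],c["fy"]*q[1]/q[2]+c["cy"])
# lowest z of blue damper
h=im.astype(int); b=(h[...,2]>h[...,0]+40)&(W[...,1]>.05)&(W[...,1]<.25)&(W[...,0]>.4)&(W[...,0]<.6)
print("blue z",np.nanpercentile(W[b][:,2],[0,1,50,99,100]).round(4),b.sum(), W[b].mean(0))
E
```

```text
bin c 331.32722793906333 326.5267557849841
tcp 336.85010953081456 240.95622980537368
blue z [0.1396 0.1424 0.2032 0.2738 0.3139] 860 [0.48578184 0.18454986 0.20312294]
```

View pics/side3.png

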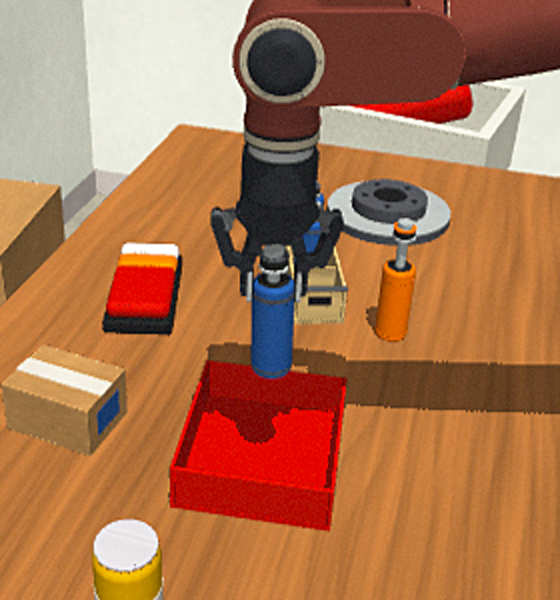

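The damper hangs upright over the middle of the bin. I'll lower it to about 1 cm above the floor, then set it down by feel.

Emit:
jog_arm([
  [0,0,0,0,0,0.7,0.2],
  [0,0,0,0,0,1.2,0.2],
  [0,0,0,0,0,1.5,0.2],
  [0,0,0,0,0,1.7,0.2],
  [0,0,0,0,0,1.7,0.2],
  [0,0,0,0,0,1.6,0.2],
  [0,0,0,0,0,1.4,0.2],
  [0,0,0,0,0,1.0,0.2],
  [0,0,0,0,0,0.7,0.2],
  [0,0,0,0,0,0.5,0.2],
  [0,0,0,0,0,0.2,0.2],
  [0,0,0,0,0,0,0.2],
])

```text
t: 21.33
tool_pos: [0.4916, 0.1655, 0.1269]
tool_rot: [-1.846, -2.542, 0.0]
contact_force: [0.3, 0.5, -6.2]
opening: 0.0436
```

Emit:
jog_arm([
  [0,0,0,0,0,0.15,0.2],
  [0,0,0,0,0,0.15,0.2],
  [0,0,0,0,0,0.15,0.2],
  [0,0,0,0,0,0,0.2],
  [0,0,0,0,0,0,0.2],
])

```text
t: 21.75
tool_pos: [0.4916, 0.1657, 0.1226]
tool_rot: [1.845, 2.542, 0.0]
contact_force: [-0.4, 0.3, -5.3]
opening: 0.0439
```

Emit:
jog_arm([
  [0,0,0,0,0,0.15,0.2],
  [0,0,0,0,0,0.15,0.2],
  [0,0,0,0,0,0.15,0.2],
  [0,0,0,0,0,0,0.2],
  [0,0,0,0,0,0,0.2],
])

```text
t: 22.17
tool_pos: [0.4914, 0.1656, 0.1178]
tool_rot: [-1.845, -2.542, 0.001]
contact_force: [-0.2, 0.1, -5.3]
opening: 0.0436
```

Emit:
jog_arm([
  [0,0,0,0,0,0.15,0.2],
  [0,0,0,0,0,0.1,0.2],
  [0,0,0,0,0,0,0.2],
  [0,0,0,0,0,0,0.2],
])

```text
t: 22.5
tool_pos: [0.4917, 0.1656, 0.1157]
tool_rot: [1.845, 2.542, 0.0]
contact_force: [0.6, 0.3, -4.6]
opening: 0.0434
```

Emit:
jog_arm([
  [0,0,0,0,0,0.1,0.2],
  [0,0,0,0,0,0.1,0.2],
  [0,0,0,0,0,0,0.2],
  [0,0,0,0,0,0,0.2],
])

```text
t: 22.83
tool_pos: [0.492, 0.1656, 0.1155]
tool_rot: [1.845, 2.542, -0.0]
contact_force: [-4.3, -1.2, 6.4]
opening: 0.0432
```

The foot is on the floor: the force went from -5 to +6 N. Easing off, releasing, then rising.

Emit:
jog_arm([
  [0,0,0,0,0,-0.08,0.4],
  [0,0,0,0,0,0,0.5],
  [0,0,0,0,0,0,0.55],
  [0,0,0,0,0,0,0.6],
  [0,0,0,0,0,0,0.65],
  [0,0,0,0,0,0,0.75],
  [0,0,0,0,0,0,0.85],
  [0,0,0,0,0,0,1],
  [0,0,0,0,0,0,1],
  [0,0,0,0,0,0,1],
  [0,0,0,0,0,0,1],
], grip_force=20)

```text
t: 23.75
tool_pos: [0.4916, 0.1656, 0.1143]
tool_rot: [1.845, 2.542, 0.0]
contact_force: [-0.8, -0.5, -0.2]
opening: 0.0855
```

Emit:
jog_arm([
  [0,0,0,0,0,-0.6,1],
  [0,0,0,0,0,-1.0,1],
  [0,0,0,0,0,-1.5,1],
  [0,0,0,0,0,-2.0,1],
  [0,0,0,0,0,-2.0,1],
  [0,0,0,0,0,-2.5,1],
  [0,0,0,0,0,-2.5,1],
  [0,0,0,0,0,-2,1],
  [0,0,0,0,0,-1.5,1],
  [0,0,0,0,0,-0.7,1],
  [0,0,0,0,0,0,1],
])

```text
t: 24.67
tool_pos: [0.4926, 0.1658, 0.2806]
tool_rot: [1.843, 2.539, 0.006]
contact_force: [0.9, -0.4, -0.0]
opening: 0.0853
```

```bash
python3 - <<'E'
from h import *
im,d,W=look("side"); save("side4",cv2.resize(im[100:480,190:480],None,fx=1.55,fy=1.55,interpolation=cv2.INTER_CUBIC))
E
```

```text
(no output)
```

View pics/side4.png

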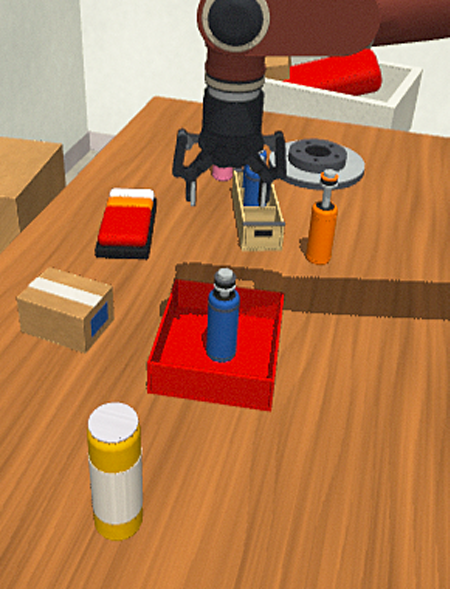

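The rejected damper stands upright in the bin, and the bystanders look unmoved. I'll do a last numeric check on the crate heads and bystanders, then hand in.

```bash
python3 - <<'E'
from h import *
im,d,W=look("top"); z=W[...,2]
for n,m in (("crate",(z>.125)&(z<.22)&(W[...,0]<.6)&(W[...,0]>.45)&(W[...,1]>-.35)&(W[...,1]<-.12)),("decoys",(z>.125)&(z<.22)&((W[...,0]<.43)|(W[...,0]>.6))&(W[...,0]>.3)&(W[...,1]>-.5)&(W[...,1]<-.05))):
    k,l,st,ce=cv2.connectedComponentsWithStats(m.astype(np.uint8))
    for i in range(1,k):
        if st[i,4]>40: q=W[l==i]; print(n,q.mean(0).round(3),"z95",np.percentile(q[:,2],95).round(3))
ctrl.finish_job(); print(ctrl.get_obs()["t"])
E
```

```text
crate [ 0.552 -0.307  0.141] z95 0.149
crate [ 0.531 -0.233  0.142] z95 0.149
decoys [ 0.64  -0.393  0.177] z95 0.188
decoys [ 0.387 -0.144  0.181] z95 0.187
the job is handed in; nothing more can be done
the job is handed in; nothing more can be done
```

The job is done and handed in at about 24.7 s of the 58 s allowed.

- **Sound dampers:** The far and middle dampers glided at about 7 N all the way home. I stopped each at 17 N against the end stop, and they still stand in the crate.
- **Jammed damper:** The near one stopped about 15 mm short of home. I pushed it no harder than 17 N, lifted it out by the tube and set it down upright in the red bin, feeling for the floor before releasing.

**Last checks:**
- **Sound rods:** The top camera put both heads at about 0.149 m. Home is 0.145 m, and this camera read about 3 mm high on the first look.
- **Bin:** The side picture showed the rejected damper standing upright.
- **Bystanders:** The pink and orange look-alikes measured where they were at the start. I checked the disc, lamp, carton and spray can by eye only, and they looked unmoved.

No check failed. One small disagreement was that the gripper read 44 mm on the 46 mm tube, but the hold was firm.

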